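# Load the tube mixer and set its speed dial

## Task

Load the bench mixer: snap each of the two capped tubes down into the pair of spring clips that fits its thickness, lying fully home in both clips with the straight part of the tube centred in them and its cap towards the dial. Once both are in, turn the dial until its pointer stands at the steel tab on the scale. Do not push the tab, or the cartons, marker and canister standing around, out of place.

Things in the scene. Friction and masses are not known exactly. Their poses are not given: they have to be found in the camera images.
- mixer: white bench mixer, fixed. Origin on the worktop under the middle of its clip bed; x points from the dial end to the clip end, y left, z up. Bed top 20 to 23 mm high, 140 mm wide, to x = +65 mm, with four grey clips in two rows along x: wide pair at y = +37.5 mm, narrow pair at y = -37.5 mm. Dial console: x = -163 to -81 mm, 55.5 mm high
- wide_seat (a point): in the wide pair of clips (for the 30 mm tube): where the middle of the seated tube's axis lies, 65 mm above the worktop; axes as the mixer's, tube along x, cap to -x. Clips 12 mm wide, middles at x = -28 and +28 mm (44 mm clear between), lips up to 19 mm above this point. Sprung jaws, mouth narrower than the tube: push straight down, about 6 to 10 N a pair, till it snaps onto the seat
- narrow_seat (a point): the same point in the narrow pair of clips (for the 18 mm tube), also 65 mm above the worktop, 75 mm to the right of the wide pair; axes as the mixer's, tube along x, cap to -x. Clips, spacing and springs as in the wide pair; lips up to 15 mm above this point
- wide_tube: thick white tube, 110 mm long, straight body 30 mm in diameter, about 60 g, with a tapered tip and a grey eight-sided cap 33 mm across the flats; lies loose on the worktop. Origin in the middle of its length on the axis; x along the axis towards the cap. The straight body runs from -42 to +39 mm, the cap from +39 to +55 mm
- wide_tube_cap (a point): on the axis at the outer face of the thick tube's cap, 55 mm from its origin
- narrow_tube: thin white tube of the same make, 110 mm long, straight body 18 mm in diameter, cap 21 mm across the flats, about 35 g; lies loose. Origin, axes and lengths as for the thick one
- narrow_tube_cap (a point): on the axis at the outer face of the thin tube's cap, 55 mm from its origin
- dial (a joint): angle of the black dial about the vertical, rad, growing clockwise seen from above, turning freely from -0.1 to 4.8 with light friction (0.05 N m) and staying where it is left. At 0 its pointer points 150 degrees anticlockwise from the mixer's x axis
- dial_grip (a point): on the dial's axis, inside its upright bar grip. The bar is 46 mm long, 12 mm wide and runs from 13 mm below this point to 12 mm above it; its long direction goes through the pointer. Below it is a round skirt, 52 mm in diameter, top 13 mm below this point; the console's top is 20 mm below. The axis is 122 mm from the mixer's origin along -x
- dial_pointer (a point): the dial's pointer (the bar's end with the white stripe), 28 mm from the dial's axis, at the skirt's height
- set_mark (a point): the inner point of the small steel tab on the dial's scale (12 mm long, 8 mm wide, 6 mm high, friction-held), also 28 mm from the dial's axis: the pointer must stand here. It is clockwise of the pointer's start by 0.4 to 1.5 rad
- lancet_box: bystander: carton 47 x 71 x 60 mm high, origin under its middle
- coverglass_box: bystander: small grey and white carton 55 x 55 x 22 mm high, origin under its middle
- marker: bystander: felt marker, 135 mm long (along its y), 17 mm thick, lying; origin under its middle
- strip_bottle: bystander: black-capped canister, 44 mm in diameter, 122 mm high, origin under its middle
Not all that is in view belongs to the job. Leave any green look-alike of the wide_tube alone.

How it is judged:
By the outcome, as a careful person would: the job done as asked, in the order asked, and still so for the second after the job is handed in, with the robot touching nothing.
It also fails if it takes over 70 s, if anything falls off the work surface, if the arm or the gripper's body presses on something with over 40 N, if the wrist force passes 120 N, or if a joint passes its speed limit or range.

## Robot

A 6-joint arm with a two-finger parallel gripper is mounted at the origin on the work surface; the furniture and walls round the work are solid. World frame = base frame: x ahead of the robot, y to its left, z up, the work surface at z = 0. Lengths are in m, angles in rad, forces in N, time in s.
With the tool pointing down it reaches from about 0.325 to 0.9 m from the base axis. Payload 6.1 kg.
Tool frame: the origin (TCP) lies midway between the tips of the shut fingers; the grasp point (between the pads) lies 19 mm behind it (manip.grip_depth is the distance from the TCP to the grasp point, in m); z points along the fingers, y is the direction in which the jaws open and shut (so a half turn about z gives the same grasp; the last joint's range is limited). The gripper opens to 87 mm and grips with 3 to 60 N. Pads are 19 mm wide; open, the fingers measure 117 mm over their backs; the gripper's body (75 mm by 190 mm) begins 51 mm behind the grasp point.
Start: joints at [1.139, 0.22, 1.526, -0, 1.395, -0.126], TCP at [0.188, 0.596, 0.223] pointing down, gripper open.
Joint ranges: [-2.98, 2.98], [-0.91, 2.08], [0.09, 2.57], [-1.24, 4.39], [0.2, 2.65], [-2.68, 2.68]. Speed limits (rad/s): [2.57, 2.57, 3.01, 3.14, 3.14, 3.14].

## Interface

Orientations are given as a unit quaternion [w, x, y, z].
In Python, from cell import manip gives the robot as it stands.
- The arm moves only by the shell command python3 -m pendant 'ROWS' [OPENING] [FORCE]. ROWS is JSON, a list of rows, each a list of 6 numbers: the shift along the tool's x, y, z in m, then the turn, a rotation vector about the tool's x, y, z in rad. In form: [[tx, ty, tz, ax, ay, az], ...]. A call has 1 to 20 rows; each row shifts and turns the pose as measured when the row begins, along the tool's axes as they then stand; what a row does not reach is not made up. A row lasts 1/8 s, in which the tool goes at most 62.5 mm and 10.7 degrees, less where a joint would pass 70% of its speed; a pose out of reach is approached as far as the arm can. A call is refused whole if a number of a shift passes 0.0625 or a number of a turn 0.188, either way. A call with a gripper value outside its range is refused whole. OPENING is the opening, from 0 (shut) to 1 (fully open), set as the call begins (- or left out, the last holds). The fingers move at their own pace and stop on an object; FORCE is the grip in N (left out, the last holds). Time passes only in rows, so rows that do not move let the fingers close. It gives the time, the measured TCP pose, the force and the opening at its end, in the units of the state.
- manip.get_obs(): the state, without advancing time (a new reading comes with each control period).
- manip.get_image(name): name is "scene" or "top" or "wrist"; returns the picture (420x560x3 uint8, blue, green, red); there is no depth.
- manip.calibration(name): a dict with "intrinsics" (3x3 intrinsics, pixels), "D" ([k1, k2, p1, p2, k3] as OpenCV has them; the pictures are not rectified), "extrinsics" (4x4, takes a point from camera to world coordinates); the wrist camera has in their place "mount" (4x4, takes a point from camera to tool coordinates, whose origin is the TCP and whose axes are the flange's). Camera axes: x right, y down, z forward; pixel columns grow to the right and rows downward; lengths in m; the calibration is good to about 2 mm. A picture is of the moment at which its call begins: read the wrist's pose just before it. calibration takes no time and is no camera call.
- manip.hand_in(): hands the job in, once; it reports no verdict.
The state is a dict: "clock": time; "qpos": joint angles; "qvel": joint speeds; "effort": joint torques, N m; "tool_pos": TCP position; "eef_rot": TCP orientation; "ft_force": force on the tool from outside, world axes, zero at the start; "ft_torque": the same for the moment, N m; "grip_width": finger opening in m.
Only numpy, scipy, OpenCV 4.12 (cv2) and the standard library are available. Lean on these libraries where they do the work, as an engineer would, in place of code of your own. Each camera call takes 0.05 s, during which the arm holds its last target. There are 200 camera calls.

## Working session

There is one attempt and no reset: what is moved stays moved. The work goes in short steps, Python scripts to look and compute and a shell command to move; the robot and the scene stay as the last step left them, time stands still between calls to the robot, and variables do not carry over. Pictures are saved under pics/ and viewed, about 8 in all and at most 12, crops included, and the job is handed in when it is done.

```bash
ls; mkdir -p pics
python3 - <<'E'
from cell import manip
import cv2
for n in("scene","top"):
    cv2.imwrite(f"pics/{n}0.png",cv2.resize(manip.get_image(n),(800,600),interpolation=cv2.INTER_CUBIC))
    c=manip.calibration(n);print(n,c["intrinsics"],c["D"],c["extrinsics"])
print(manip.calibration("wrist"));print(manip.get_obs())
E
```

```text
pics
scene [[486.05489015   0.         284.59776641]
 [  0.         486.05489015 214.42347258]
 [  0.           0.           1.        ]] [-0.14351275  0.          0.          0.          0.        ] [[ 0.70139281 -0.54623623  0.45790186  0.02048043]
 [-0.71277126 -0.5354427   0.45305435 -0.52059155]
 [-0.00229449 -0.64414835 -0.76489714  0.92948284]
 [ 0.          0.          0.          1.        ]]
top [[437.01247695   0.         277.55928251]
 [  0.         437.01247695 201.92089328]
 [  0.           0.           1.        ]] [0.03024629 0.         0.         0.         0.        ] [[ 0.01236104 -0.99656498  0.08188681  0.45300586]
 [-0.99944177 -0.01485557 -0.0299243  -0.00442791]
 [ 0.03103799 -0.0814712  -0.99619229  1.07291925]
 [ 0.          0.          0.          1.        ]]
{'intrinsics': array([[309.61231163,   0.        , 276.86119756],
       [  0.        , 309.61231163, 208.67433397],
       [  0.        ,   0.        ,   1.        ]]), 'D': array([-0.00536,  0.     ,  0.     ,  0.     ,  0.     ]), 'mount': array([[-1.10465340e-04, -9.56941321e-01, -2.90281410e-01,

[... 277 characters left out ...]
0]])}
{'clock': 0.1, 'qpos': array([ 1.13889027e+00,  2.21167686e-01,  1.52752141e+00, -2.70983010e-05,
        1.39469946e+00, -1.26086190e-01]), 'qvel': array([ 2.46510992e-03, -2.79077389e-03, -1.10179493e-03,  3.20120024e-04,
        1.08075463e-03, -6.73700496e-05]), 'effort': array([ 5.97585822e-04, -4.95945561e+01, -3.88513863e+01,  7.01999967e-02,
        5.16634458e-02, -1.17474499e-05]), 'tool_pos': array([0.18793416, 0.59547396, 0.22152092]), 'eef_rot': array([-2.34465195e-04,  1.52312333e-01,  9.88332002e-01, -8.66900863e-04]), 'ft_force': array([-0.87327674, -0.3329425 , -0.480937  ]), 'ft_torque': array([-0.04570876,  0.0060937 ,  0.02325097]), 'grip_width': 0.0872290472381536}
```

View pics/top0.png

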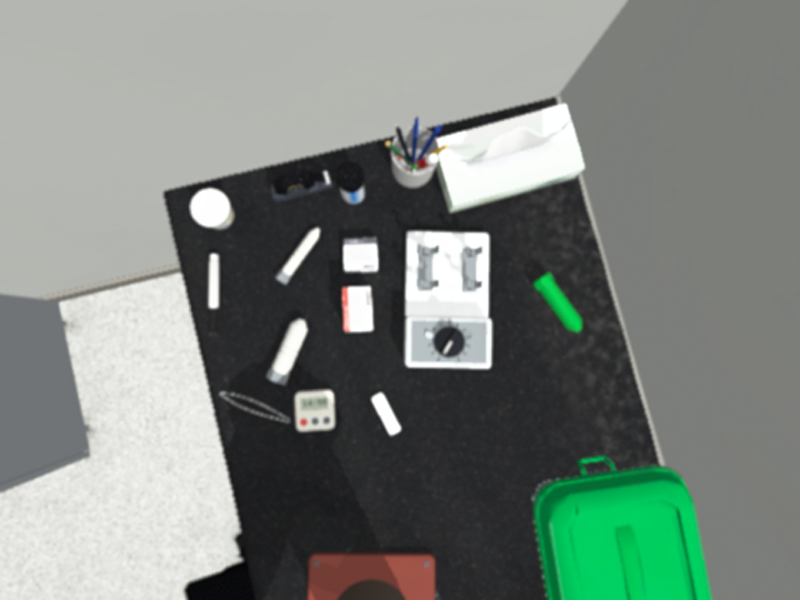

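View pics/scene0.png

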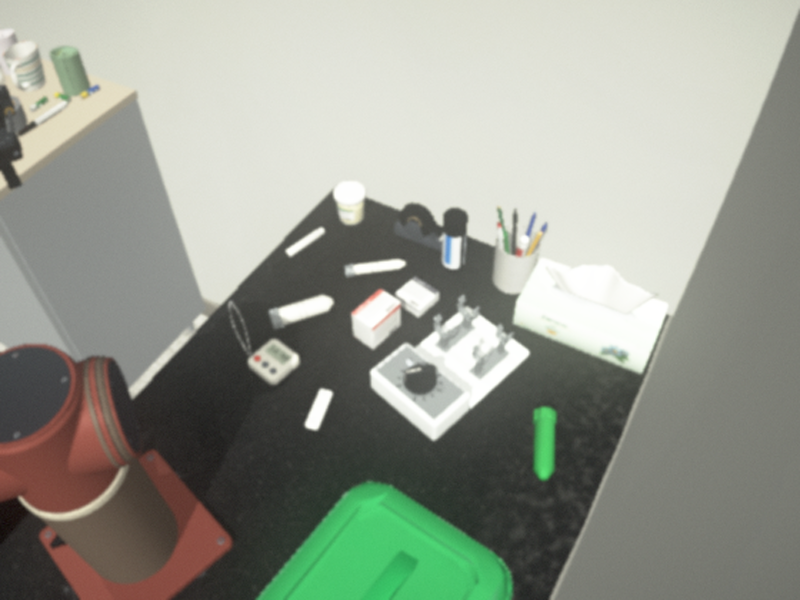

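Candidates for the tubes, in top-view pixels:
- **Thick white tube:** (288,352), with a grey cap at (278,378).
- **Thin tube:** (298,256), with its cap at (283,278).
- **Look-alikes:** green tube at (557,300), capless white sticks at (213,281) and (385,413).

By the description I choose the two capped white ones. One close crop will check that.

```bash
cat > h.py <<'E'
import numpy as np, cv2
from cell import manip
from scipy.spatial.transform import Rotation as R
def T_wc(n,obs=None):
    c=manip.calibration(n)
    if n!="wrist": return c["extrinsics"]
    T=np.eye(4);T[:3,:3]=R.from_quat(np.roll(obs["eef_rot"],-1)).as_matrix();T[:3,3]=obs["tool_pos"]
    return T@c["mount"]
def ray(n,uv,z,T):
    c=manip.calibration(n)
    p=cv2.undistortPoints(np.array([[uv]],float),c["intrinsics"],np.array(c["D"]))[0,0]
    d=T[:3,:3]@[p[0],p[1],1];o=T[:3,3]
    return o+d*(z-o[2])/d[2]
def proj(n,P,T):
    c=manip.calibration(n);Ti=np.linalg.inv(T)
    return cv2.projectPoints(np.atleast_2d(np.array(P,float)),cv2.Rodrigues(Ti[:3,:3])[0],Ti[:3,3],c["intrinsics"],np.array(c["D"]))[0][:,0]
def plan(target,yaw_y):
    """rows to tool pose: target TCP, jaw axis direction yaw_y in world (deg), tool straight down; prints tool-frame shift & turn"""
    o=manip.get_obs();Rm=R.from_quat(np.roll(o["eef_rot"],-1))
    a=np.radians(yaw_y)
    best=None
    for s in(0,np.pi):
        y=np.array([np.cos(a+s),np.sin(a+s),0]);z=np.array([0,0,-1.]);x=np.cross(y,z)
        rv=(Rm.inv()*R.from_matrix(np.c_[x,y,z])).as_rotvec()
        print("turn",rv.round(4),"j6",o["qpos"][5].round(2))
    d=np.array(target)-o["tool_pos"]
    print("tcp",o["tool_pos"].round(4),"shift tool axes",Rm.inv().apply(d).round(4),"world",d.round(4),"t",round(o["clock"],2),"F",o["ft_force"].round(1),"w",round(o["grip_width"],4))
E
python3 - <<'E'
from h import *
im=manip.get_image("top")
cv2.imwrite("pics/c1.png",cv2.resize(im[145:295,170:370],None,fx=4,fy=4,interpolation=cv2.INTER_CUBIC))
E
```

```text
(no output)
```

View pics/c1.png

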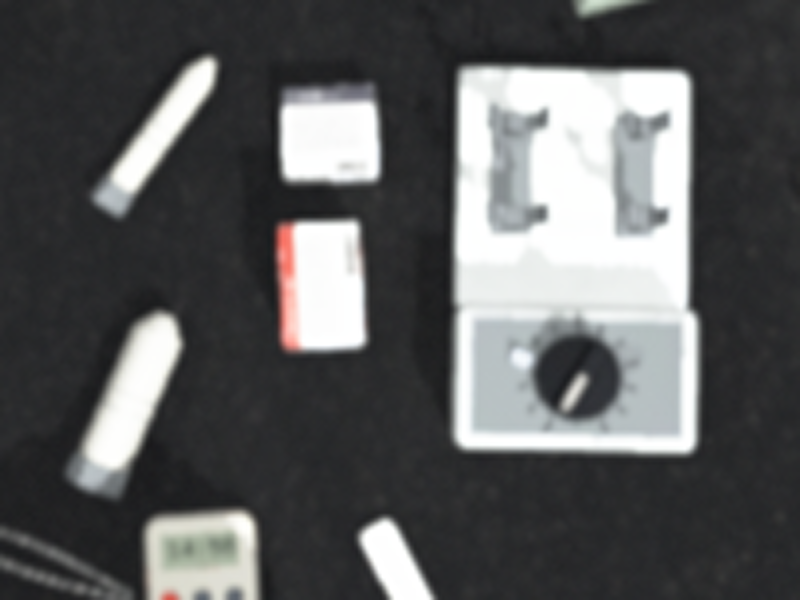

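The crop confirms it: the thick tube has its cap at (93,485) and tip at (165,313), and the thin tube has its cap at (110,203) and tip at (210,60). The dial is at (577,376), its pointer at (567,408) and the tab at (522,356).

Run:
```python
from h import *
T=T_wc("top")
f=lambda u,v,z:ray("top",((u+.5)/4-.5+170,(v+.5)/4-.5+145),z,T)[:2]
for n,a,b,z in(("wide",(93,486),(165,313),.015),("narrow",(110,205),(211,57),.009)):
    A=f(*a,z);B=f(*b,z);d=A-B
    print(n,"mid",(A+B)/2,"len",np.linalg.norm(d),"capdir deg",np.degrees(np.arctan2(d[1],d[0])))
P=[f(457,67,.0215),f(692,72,.0215),f(455,448,.0555),f(697,452,.0555),f(577,376,.088),f(567,408,.088),f(522,356,.06)]
for p in P:print(p.round(4))
```

```text
wide mid [0.43521945 0.14375644] len 0.11095211252569588 capdir deg 158.86905066716434
narrow mid [0.5983109 0.1298119] len 0.10936238224107919 capdir deg 147.32095741518387
[ 0.6387 -0.0502]
[ 0.6381 -0.1938]
[ 0.4099 -0.05  ]
[ 0.4092 -0.1906]
[ 0.4523 -0.1168]
[ 0.4343 -0.1113]
[ 0.4634 -0.0881]
```

```bash
python3 -c "
from h import *
plan([.435,.144,.12],68.9)"
```

```text
turn [-0.0015 -0.0001  0.0625] j6 -0.13
turn [ 2.0000e-04 -2.4000e-03 -3.0791e+00] j6 -0.13
tcp [0.1879 0.5956 0.2217] shift tool axes [-0.3716 -0.3561  0.1021] world [ 0.2471 -0.4516 -0.1017] t 0.15 F [ 0.3  0.7 -0. ] w 0.0875
```

```bash
python3 -m pendant '[[-0.037,-0.036,0.01,0,0,0],[-0.037,-0.036,0.01,0,0,0],[-0.037,-0.036,0.01,0,0,0],[-0.037,-0.036,0.01,0,0,0],[-0.037,-0.036,0.01,0,0,0],[-0.037,-0.036,0.01,0,0,0],[-0.037,-0.036,0.01,0,0,0],[-0.037,-0.036,0.01,0,0,0],[-0.037,-0.036,0.01,0,0,0],[-0.037,-0.036,0.01,0,0,0],[0,0,0,0,0,0.0625],[0,0,0,0,0,0]]' 0.7 30
python3 - <<'E'
from h import *
plan([.435,.144,.12],68.9)
im=manip.get_image("wrist")
cv2.imwrite("pics/w1.png",cv2.resize(im,(800,600),interpolation=cv2.INTER_CUBIC))
E
```

```text
clock: 1.65
tool_pos: [0.4386, 0.1262, 0.1168]
eef_rot: [-0.0, 0.183, 0.983, -0.001]
ft_force: [-0.0, 0.3, 0.8]
grip_width: 0.0608
turn [-0.001   0.0002 -0.0002] j6 -1.09
turn [2.0000e-04 1.6000e-03 3.1414e+00] j6 -1.09
tcp [0.4386 0.1262 0.1168] shift tool axes [ 0.0097  0.0153 -0.0032] world [-0.0036  0.0178  0.0032] t 1.65 F [-0.   0.3  0.8] w 0.0608
```

View pics/w1.png

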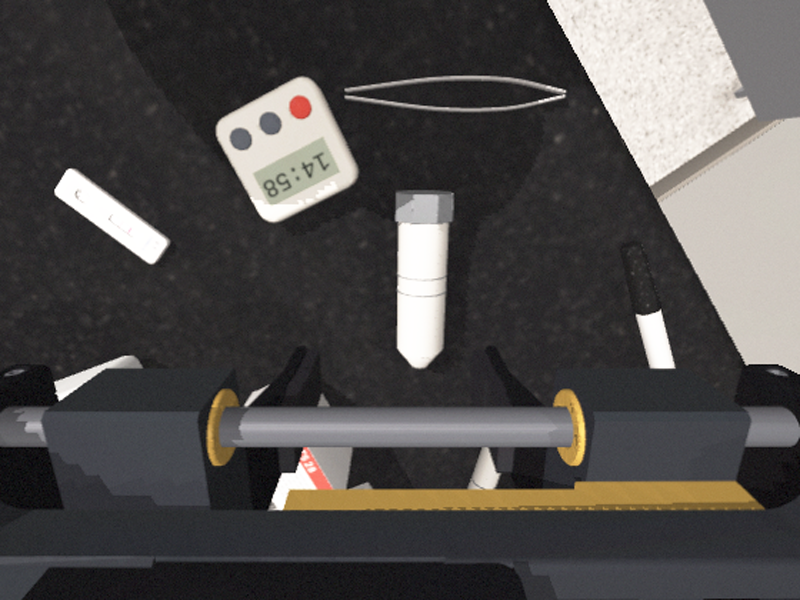

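The wrist view shows the thick tube with its cap face at (425,191), cap/body joint at (423,222) and tip at (421,368). The marker, with a black cap, is at (645,300) on the right, clear of it.

Run:
```python
from h import *
o=manip.get_obs();T=T_wc("wrist",o)
s=.7
f=lambda u,v,z:ray("wrist",(u*s-.15,v*s-.15),z,T)[:2]
A=f(425,191,.018);J=f(423,222,.032);B=f(421,367,.014);d=A-B
u=d/np.linalg.norm(d)
print(A,B,np.linalg.norm(d),np.degrees(np.arctan2(d[1],d[0])), "joint along", (J-B)@u)
m=A-.055*u;m2=B+.055*u;m3=B+((J-B)@u-.039)*u
print(m,m2,m3)
L=f(397,280,.015);Rr=f(447,280,.015);print("width",np.linalg.norm(L-Rr))
c=(m+m2+m3)/3
plan([*c,.06],np.degrees(np.arctan2(d[1],d[0]))-90)
```

```text
[0.38302131 0.16537636] [0.4883565 0.124639 ] 0.11293819379000948 158.85650417187037 joint along 0.09697003169663286
[0.43431871 0.14553759] [0.43705911 0.14447777] [0.43428902 0.14554907]
width 0.030830189834871184
turn [-0.0012  0.0004  0.002 ] j6 -1.09
turn [-7.0000e-04 -1.9000e-03 -3.1396e+00] j6 -1.09
tcp [0.4385 0.1264 0.1169] shift tool axes [0.0099 0.0164 0.0568] world [-0.0033  0.0188 -0.0569] t 1.7 F [ 0.4 -0.4  0.4] w 0.0609
```

```bash
python3 -m pendant '[[0.0099,0.0164,0.02,0,0,0],[0,0,0.03,0,0,0],[0,0,0.03,0,0,0],[0,0,0,0,0,0]]'
python3 -c "
from h import *
plan([.4352,.1452,.004],68.9)"
```

```text
clock: 2.2
tool_pos: [0.4352, 0.1486, 0.0363]
eef_rot: [0.002, 0.177, 0.984, -0.0]
ft_force: [-0.3, -0.7, 0.0]
grip_width: 0.061
turn [0.0004 0.0031 0.0114] j6 -1.05
turn [-4.8000e-03  7.0000e-04 -3.1302e+00] j6 -1.05
tcp [0.4352 0.1486 0.0363] shift tool axes [-0.0011 -0.0032  0.0323] world [ 0.     -0.0034 -0.0323] t 2.2 F [-0.3 -0.7  0. ] w 0.061
```

```bash
python3 -m pendant '[[-0.001,-0.003,0.02,0,0.003,0.011],[0,0,0.012,0,0,0],[0,0,0,0,0,0]]'
python3 -c "
from h import *
plan([.4352,.1452,.004],68.9)"
python3 -m pendant '[[0,0,0,0,0,0],[0,0,0,0,0,0],[0,0,0,0,0,0],[0,0,0,0,0,0]]' 0.1 50
python3 -c "
from h import *
plan([.573,-.084,.17],90)"
```

```text
clock: 2.58
tool_pos: [0.4374, 0.1472, 0.007]
eef_rot: [0.002, 0.181, 0.984, 0.001]
ft_force: [-0.2, -0.5, 1.3]
grip_width: 0.0608
turn [0.0028 0.0042 0.0048] j6 -1.05
turn [-0.0066  0.0044 -3.1367] j6 -1.05
tcp [0.4374 0.1472 0.007 ] shift tool axes [ 0.0014 -0.0027  0.003 ] world [-0.0022 -0.002  -0.003 ] t 2.58 F [-0.2 -0.5  1.3] w 0.0608
clock: 3.08
tool_pos: [0.4397, 0.1477, 0.0098]
eef_rot: [0.004, 0.18, 0.984, 0.002]
ft_force: [-0.5, 0.0, -0.6]
grip_width: 0.0293
turn [ 0.0035  0.009  -0.3626] j6 -1.05
turn [ 0.0126 -0.0049  2.779 ] j6 -1.05
tcp [0.4397 0.1477 0.0098] shift tool axes [-0.2082 -0.1686 -0.1594] world [ 0.1333 -0.2317  0.1602] t 3.08 F [-0.5  0.  -0.6] w 0.0293
```

```bash
python3 -m pendant '[[0,0,-0.05,0,0,0],[0,0,-0.055,0,0,0],[0,0,-0.055,0,0,0],[-0.041,-0.033,0,0,0,0],[-0.041,-0.033,0,0,0,0],[-0.041,-0.033,0,0,0,0],[-0.041,-0.033,0,0,0,0],[-0.041,-0.033,0,0,0,0],[0,0,0,0,0,-0.18],[0,0,0,0,0,-0.18],[0,0,0,0,0,0]]'
python3 - <<'E'
from h import *
plan([.5763,-.084,.17],90)
im=manip.get_image("wrist")
cv2.imwrite("pics/w2.png",cv2.resize(im,(800,600),interpolation=cv2.INTER_CUBIC))
E
```

```text
clock: 4.45
tool_pos: [0.5742, -0.0874, 0.1743]
eef_rot: [0.004, -0.003, 1.0, 0.001]
ft_force: [0.6, -0.5, -0.7]
grip_width: 0.0292
turn [0.002  0.0079 0.0069] j6 -1.87
turn [-1.2400e-02  3.1000e-03 -3.1347e+00] j6 -1.87
tcp [ 0.5742 -0.0874  0.1743] shift tool axes [-0.0021  0.0033  0.0043] world [ 0.0021  0.0034 -0.0043] t 4.45 F [ 0.6 -0.5 -0.7] w 0.0292
```

View pics/w2.png

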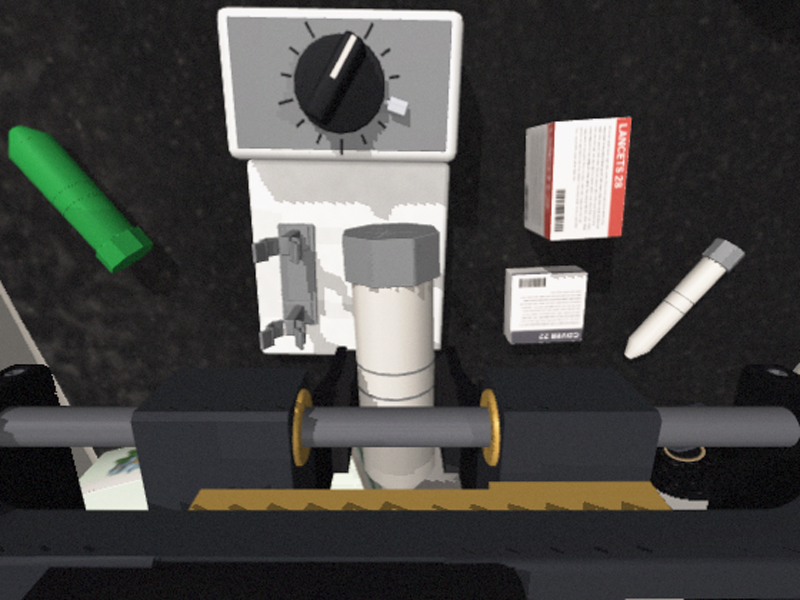

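The wrist view shows the tube held straight, with its cap/body joint at (393,285). It also gives:
- **Console corners:** (219,12), (461,14), (234,157) and (453,160).
- **Dial:** skirt at (339,83), pointer stripe end at (352,37), tab's inner point at (388,101).
- **Narrow tube:** cap at (729,247), tip at (630,355).

Run:
```python
from h import *
o=manip.get_obs();T=T_wc("wrist",o);s=.7
f=lambda u,v,z:ray("wrist",(u*s-.15,v*s-.15),z,T)[:2]
for n,u,v,z in(("conTL",219,12,.0555),("conTR",461,14,.0555),("conBL",234,157,.0555),("conBR",453,160,.0555),("bedfarL",264,353,.0215),("skirt",339,83,.0625),("stripe_out",352,37,.0875),("stripe_in",333,78,.0875),("tab",388,101,.0585),("narrow clip base far",300,322,.03),("near",300,225,.03)):
    print(n,f(u,v,z).round(4))
ax=o["tool_pos"][2]+.0065
print("held joint x (axis .0165 above), minus tcp:",f(393,285,ax+.0155)-o["tool_pos"][:2], "sil cap", f(342,250,ax),f(439,250,ax), "body",f(357,380,ax),f(434,380,ax))
A=f(730,246,.010);B=f(630,355,.009);d=A-B;L=np.linalg.norm(d);u=d/L
print("narrow",A,B,L,np.degrees(np.arctan2(d[1],d[0])),(A+B)/2)
# project top-view detail
```

```text
conTL [ 0.414  -0.1856]
conTR [ 0.4144 -0.0515]
conBL [ 0.4907 -0.1851]
conBR [ 0.4918 -0.0527]
bedfarL [ 0.6351 -0.1886]
skirt [ 0.4507 -0.1195]
stripe_out [ 0.4336 -0.1095]
stripe_in [ 0.4522 -0.1196]
tab [ 0.4594 -0.092 ]
narrow clip base far [ 0.6062 -0.1573]
near [ 0.535 -0.153]
held joint x (axis .0165 above), minus tcp: [-0.04287299 -0.00116153] sil cap [ 0.52271894 -0.10657005] [ 0.52255879 -0.07207067] body [ 0.57409006 -0.10231734] [ 0.57397155 -0.07226199]
narrow [0.55177978 0.16312127] [0.64139236 0.10304322] 0.10788784062358238 146.1613176693202 [0.59658607 0.13308225]
```

```bash
python3 -m pendant '[[-0.002,0.0055,0.03,0.002,0.008,0.007],[0,0,0.03,0,0,0],[0,0,0,0,0,0]]'
python3 - <<'E'
from h import *
plan([.5765,-.082,.115],90)
im=manip.get_image("wrist")
cv2.imwrite("pics/w3.png",cv2.resize(im[60:330,140:400],None,fx=2.2,fy=2.2,interpolation=cv2.INTER_CUBIC))
E
```

```text
clock: 4.88
tool_pos: [0.5765, -0.0806, 0.1137]
eef_rot: [0.0, 0.006, 1.0, -0.0]
ft_force: [-1.3, -0.2, -0.5]
grip_width: 0.0288
turn [-0.0001  0.0008 -0.012 ] j6 -1.83
turn [1.3000e-03 1.0000e-04 3.1296e+00] j6 -1.83
tcp [ 0.5765 -0.0806  0.1137] shift tool axes [ 0.     -0.0014 -0.0013] world [-0.     -0.0014  0.0013] t 4.88 F [-1.3 -0.2 -0.5] w 0.0288
```

View pics/w3.png

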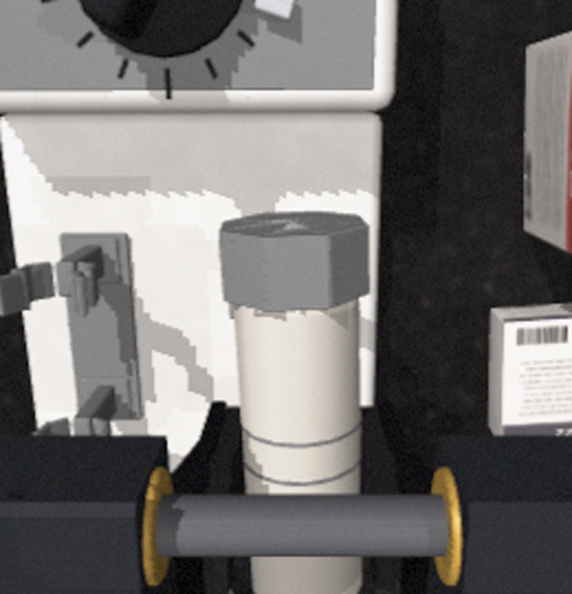

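The crop shows the bed edges at (2,118) and (383,118) and the narrow clip base at (61 to 130, 240). The tube's midline runs from (294,260) to (306,570), which is about 2° of yaw in the jaws, to be taken out with a tool turn of +0.035.

Run:
```python
from h import *
o=manip.get_obs();T=T_wc("wrist",o)
f=lambda u,v,z:ray("wrist",((u+.5)/2.2-.5+140,(v+.5)/2.2-.5+60),z,T)[:2].round(4)
print("bedL",f(2,118,.0215),"bedR",f(383,118,.0215),f(378,300,.0215))
print("base",f(61,240,.028),f(130,240,.028),"x ends",f(96,234,.028),f(110,417,.028))
print("con",f(200,100,.0555))
z=o["tool_pos"][2]+.0065
for v,a,b in((260,219,369),(320,236,360),(570,252,361)):print("tube",f((a+b)/2,v,z))
print("joint",f(294,308,z+.0155))
# where top camera says the same things at clip lips
```

```text
bedL [ 0.4951 -0.188 ] bedR [ 0.4967 -0.0509] [ 0.5644 -0.0512]
base [ 0.5384 -0.1694] [ 0.5387 -0.1439] x ends [ 0.5363 -0.1563] [ 0.6098 -0.158 ]
con [ 0.4907 -0.1115]
tube [ 0.5279 -0.0822]
tube [ 0.5425 -0.0814]
tube [ 0.6125 -0.0801]
joint [ 0.5352 -0.0821]
```

```bash
python3 -m pendant '[[0.001,-0.0015,0.01,0,0,0.03],[0,0,0.01,0,0,0],[0,0,0,0,0,0]]' - 60
python3 -c "
from h import *
plan([.5755,-.0821,.0585],88.9)"
```

```text
clock: 5.3
tool_pos: [0.5787, -0.083, 0.0976]
eef_rot: [0.004, 0.023, 1.0, -0.001]
ft_force: [-0.5, 0.3, -0.6]
grip_width: 0.0289
turn [-0.0019  0.0086 -0.0266] j6 -1.8
turn [1.330e-02 3.000e-03 3.115e+00] j6 -1.8
tcp [ 0.5787 -0.083   0.0976] shift tool axes [0.0036 0.0008 0.0391] world [-0.0032  0.0009 -0.0391] t 5.3 F [-0.5  0.3 -0.6] w 0.0289
```

```bash
python3 -m pendant '[[0.0035,0.001,0.006,0,0.008,-0.003],[0,0,0.006,0,0,0],[0.001,0,0.007,0,0,0],[0.001,0,0.007,0,0,0]]'
python3 -c "
from h import *
plan([.5755,-.0821,.0585],87.6)"
```

```text
clock: 5.8
tool_pos: [0.5756, -0.0832, 0.0731]
eef_rot: [0.003, 0.021, 1.0, -0.002]
ft_force: [-0.5, -0.8, 9.6]
grip_width: 0.0287
turn [-0.0044  0.0058 -0.0008] j6 -1.8
turn [0.0091 0.0069 3.1407] j6 -1.8
tcp [ 0.5756 -0.0832  0.0731] shift tool axes [0.0002 0.0012 0.0146] world [-0.0001  0.0011 -0.0146] t 5.8 F [-0.5 -0.8  9.6] w 0.0287
```

Lips contacted at 9.6 N with little side force. I'll keep pressing.

```bash
python3 -m pendant '[[0,0,0.008,0,0.005,0],[0,0,0.008,0,0,0],[0,0,0.008,0,0,0]]'
python3 -c "
from h import *
plan([.5755,-.0821,.0585],87.6)"
```

```text
clock: 6.18
tool_pos: [0.5782, -0.0838, 0.0573]
eef_rot: [0.002, 0.021, 1.0, -0.003]
ft_force: [-25.8, 8.4, 66.6]
grip_width: 0.0289
turn [-0.005   0.0039  0.0003] j6 -1.8
turn [-0.0061 -0.0079 -3.1413] j6 -1.8
tcp [ 0.5782 -0.0838  0.0573] shift tool axes [ 0.0028  0.0015 -0.0012] world [-0.0027  0.0017  0.0012] t 6.17 F [-25.8   8.4  66.6] w 0.0289
```

```bash
python3 -m pendant '[[0.0025,0.001,-0.002,0,0,0],[0,0,0,0,0,0]]'
python3 -c "
from h import *
plan([.5755,-.0821,.0585],87.6)"
```

```text
clock: 6.42
tool_pos: [0.5758, -0.0834, 0.0593]
eef_rot: [0.002, 0.02, 1.0, -0.003]
ft_force: [0.6, -1.9, -2.6]
grip_width: 0.0287
turn [-0.0069  0.0051  0.001 ] j6 -1.8
turn [-0.008  -0.0108 -3.1406] j6 -1.8
tcp [ 0.5758 -0.0834  0.0593] shift tool axes [0.0003 0.0013 0.0008] world [-0.0003  0.0013 -0.0008] t 6.42 F [ 0.6 -1.9 -2.6] w 0.0287
```

```bash
python3 -m pendant '[[0,0,0,0,0,0],[0,0,0,0,0,0],[0,0,-0.03,0,0,0],[0,0,-0.05,0,0,0],[-0.04,0.02,-0.03,0,0,0],[-0.04,0.02,0,0,0,0],[0,0,0,0,0,0]]' 0.55 30
python3 - <<'E'
from h import *
plan([.597,.132,.12],57)
im=manip.get_image("wrist")
cv2.imwrite("pics/w4.png",cv2.resize(im[0:330,120:560],None,fx=1.8,fy=1.8,interpolation=cv2.INTER_CUBIC))
E
```

```text
clock: 7.3
tool_pos: [0.6563, -0.0431, 0.1676]
eef_rot: [-0.001, 0.022, 1.0, -0.0]
ft_force: [0.2, -0.3, -0.2]
grip_width: 0.0482
turn [-0.0017 -0.0024  0.5328] j6 -1.71
turn [ 3.2000e-03 -2.3000e-03 -2.6088e+00] j6 -1.71
tcp [ 0.6563 -0.0431  0.1676] shift tool axes [0.0667 0.1724 0.0476] world [-0.0593  0.1751 -0.0476] t 7.3 F [ 0.2 -0.3 -0.2] w 0.0482
```

View pics/w4.png

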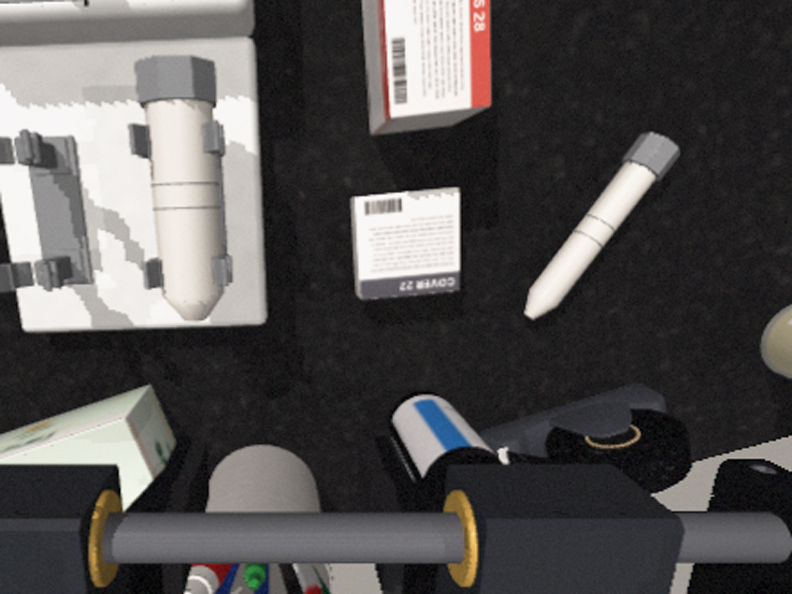

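The thick tube lies in the wide clips, cap to the dial: cap joint at (181,103), clips at rows 138 and 272, taper from row 293. The narrow tube has its cap face at (664,141), joint at (639,170) and tip at (531,315).

Run:
```python
from h import *
o=manip.get_obs();T=T_wc("wrist",o)
f=lambda u,v,z:ray("wrist",((u+.5)/1.8-.5+120,(v+.5)/1.8-.5),z,T)[:2].round(4)
print("joint",f(181,103,.0805),"clips",f(140,140,.08),f(213,137,.08),f(154,272,.08),f(224,271,.08),"taper",f(193,293,.065),"tip",f(193,320,.065))
print("body",f(152,200,.065),f(219,200,.065),"bed edge",f(145,328,.0215))
A=f(665,141,.011);B=f(530,315,.009);J=f(639,170,.0185);d=A-B;L=np.linalg.norm(d);u=d/L
g=np.degrees(np.arctan2(d[1],d[0]))
print("narrow",A,B,L,g,"mids",A-.055*u,B+.055*u,J-.039*u)
for x in(580,):print("edge test",f(573,233,.009),f(601,249,.009))
print("canister",f(425,405,.122))
plan([*(A-.055*u+B+.055*u+J-.039*u)/3,.06],g-90)
```

```text
joint [ 0.532  -0.0802] clips [ 0.5452 -0.0987] [ 0.5454 -0.0682] [ 0.5997 -0.0988] [ 0.6007 -0.0677] taper [ 0.6119 -0.0849] tip [ 0.6249 -0.086 ]
body [ 0.5689 -0.0997] [ 0.5702 -0.0692] bed edge [ 0.6364 -0.1211]
narrow [0.5494 0.1644] [0.6409 0.101 ] 0.11131850699681524 145.28205967054743 mids [0.59460812 0.13307547] [0.59569188 0.13232453] [0.59575666 0.12578806]
edge test [0.5953 0.1213] [0.6047 0.138 ]
canister [0.6523 0.0128]
turn [-0.0023 -0.0025  0.5624] j6 -1.71
turn [ 0.0033 -0.0031 -2.5792] j6 -1.71
tcp [ 0.6554 -0.0438  0.168 ] shift tool axes [0.0673 0.1715 0.1079] world [-0.0601  0.1742 -0.108 ] t 7.35 F [0.3 0.3 1.1] w 0.0479
```

```bash
python3 -m pendant '[[0.022,0.057,0,0,0,0],[0.022,0.057,0,0,0,0],[0.022,0.057,0,0,0,0],[0,0,0,0,0,0.18],[0,0,0,0,0,0.18],[0,0,0.04,0,0,0.18],[0,0,0.04,0,0,0],[0,0,0,0,0,0]]'
python3 -c "
from h import *
plan([.5955,.1325,.004],56)"
```

```text
clock: 8.35
tool_pos: [0.5849, 0.1301, 0.0826]
eef_rot: [-0.006, 0.298, 0.954, -0.003]
ft_force: [-0.2, -0.6, 0.1]
grip_width: 0.0477
turn [-0.0091 -0.0094 -0.0122] j6 -0.88
turn [-0.0147  0.0142  3.1293] j6 -0.88
tcp [0.5849 0.1301 0.0826] shift tool axes [-0.0081  0.0087  0.0785] world [ 0.0106  0.0024 -0.0786] t 8.35 F [-0.2 -0.6  0.1] w 0.0477
```

```bash
python3 -m pendant '[[-0.0081,0.0087,0.02,-0.009,-0.009,-0.012],[0,0,0.025,0,0,0],[0,0,0,0,0,0]]'
python3 -c "
from h import *
plan([.5955,.1325,.004],56)"
```

```text
clock: 8.72
tool_pos: [0.5978, 0.1314, 0.0415]
eef_rot: [0.002, 0.293, 0.956, 0.001]
ft_force: [0.3, -0.2, -0.1]
grip_width: 0.0477
turn [ 0.0023  0.0027 -0.0005] j6 -0.89
turn [ 0.0042 -0.0037  3.1411] j6 -0.89
tcp [0.5978 0.1314 0.0415] shift tool axes [ 0.0026 -0.0005  0.0375] world [-0.0023  0.0011 -0.0375] t 8.72 F [ 0.3 -0.2 -0.1] w 0.0477
```

```bash
python3 -m pendant '[[0.0025,0,0.02,0.002,0.003,0],[0,0,0.016,0,0,0],[0,0,0.001,0,0,0]]'
python3 -c "
from h import *
plan([.5955,.1325,.004],56)"
```

```text
clock: 9.1
tool_pos: [0.5978, 0.1328, 0.0061]
eef_rot: [0.002, 0.293, 0.956, 0.001]
ft_force: [0.0, 0.2, 0.2]
grip_width: 0.0477
turn [ 0.0033  0.0033 -0.0007] j6 -0.89
turn [ 0.0051 -0.0052  3.1409] j6 -0.89
tcp [0.5978 0.1328 0.0061] shift tool axes [ 0.0018 -0.0015  0.0021] world [-0.0023 -0.0003 -0.0021] t 9.1 F [0.  0.2 0.2] w 0.0477
```

```bash
python3 -m pendant '[[0.002,-0.0015,0.003,0.003,0.003,0],[0.001,0,0.001,0,0,0],[0.001,0,0.001,0,0,0],[0,0,0,0,0,0],[0,0,0,0,0,0]]' 0 50
python3 -c "
from h import *
plan([.573,-.157,.17],90)"
```

```text
clock: 9.72
tool_pos: [0.5944, 0.1341, 0.002]
eef_rot: [0.001, 0.293, 0.956, 0.0]
ft_force: [0.8, -0.4, -0.6]
grip_width: 0.0165
turn [ 0.0007  0.0017 -0.5938] j6 -0.88
turn [ 2.3000e-03 -1.0000e-03  2.5478e+00] j6 -0.88
tcp [0.5944 0.1341 0.002 ] shift tool axes [-0.1454 -0.253  -0.1681] world [-0.0214 -0.2911  0.168 ] t 9.72 F [ 0.8 -0.4 -0.6] w 0.0165
```

```bash
python3 -m pendant '[[0,0,-0.055,0,0,0],[0,0,-0.057,0,0,0],[0,0,-0.057,0,0,0],[-0.024,-0.042,0,0,0,0],[-0.024,-0.042,0,0,0,0],[-0.024,-0.042,0,0,0,0],[-0.024,-0.042,0,0,0,0],[-0.024,-0.042,0,0,0,0],[-0.024,-0.042,0,0,0,0],[0,0,0,0,0,-0.18],[0,0,0,0,0,-0.18],[0,0,0,0,0,-0.18],[0,0,0,0,0,-0.05],[0,0,0,0,0,0]]' - 60
python3 -c "
from h import *
plan([.573,-.157,.115],89.7)"
```

```text
clock: 11.48
tool_pos: [0.5724, -0.166, 0.1791]
eef_rot: [0.003, -0.007, 1.0, -0.001]
ft_force: [0.4, 0.5, -0.1]
grip_width: 0.0162
turn [-0.0025  0.0068  0.0201] j6 -2.0
turn [-0.0106 -0.0038 -3.1215] j6 -2.0
tcp [ 0.5724 -0.166   0.1791] shift tool axes [-0.0003  0.0092  0.064 ] world [ 0.0006  0.009  -0.0641] t 11.47 F [ 0.4  0.5 -0.1] w 0.0162
```

```bash
python3 -m pendant '[[0,0.008,0.03,-0.002,0.007,0.02],[0,0,0.033,0,0,0],[0,0,0,0,0,0]]'
python3 - <<'E'
from h import *
plan([.572,-.158,.115],89.7)
im=manip.get_image("wrist")
cv2.imwrite("pics/w5.png",cv2.resize(im[60:330,140:400],None,fx=2.2,fy=2.2,interpolation=cv2.INTER_CUBIC))
E
```

```text
clock: 11.85
tool_pos: [0.5732, -0.1582, 0.1159]
eef_rot: [0.001, 0.005, 1.0, -0.001]
ft_force: [0.4, -0.5, 0.4]
grip_width: 0.0164
turn [-0.0013  0.0017 -0.0045] j6 -1.96
turn [2.7000e-03 2.0000e-03 3.1371e+00] j6 -1.96
tcp [ 0.5732 -0.1582  0.1159] shift tool axes [0.0012 0.0002 0.0009] world [-0.0012  0.0002 -0.0009] t 11.85 F [ 0.4 -0.5  0.4] w 0.0164
```

View pics/w5.png

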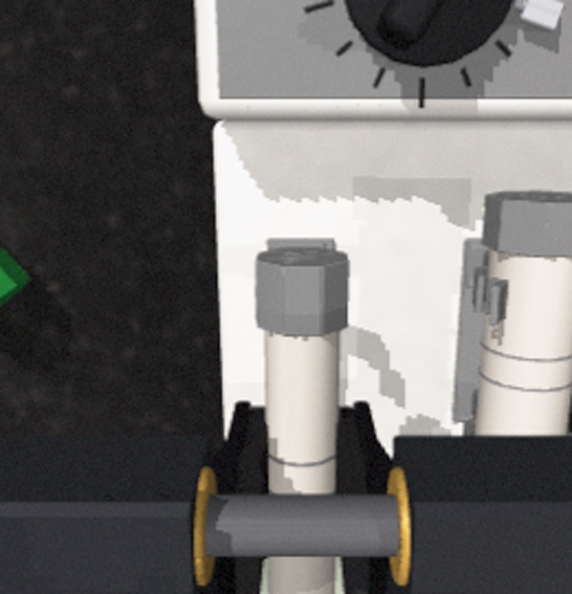

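The thin tube hangs straight (midline 303 at rows 290 to 570) over the narrow clip base (266 to 335 at row 240), with its cap joint at row 334. I'll check the numbers.

Run:
```python
from h import *
o=manip.get_obs();T=T_wc("wrist",o)
f=lambda u,v,z:ray("wrist",((u+.5)/2.2-.5+140,(v+.5)/2.2-.5+60),z,T)[:2].round(4)
z=o["tool_pos"][2]+.007
print("base",f(300,240,.028),"bedL",f(213,125,.0215),"tube",f(303,350,z),f(302.5,570,z),"joint",f(303,334,z+.0098))
plan([.572,-.158,.058],89.7)
```

```text
base [ 0.5367 -0.1592] bedL [ 0.4954 -0.1905] tube [ 0.5466 -0.1581] [ 0.6089 -0.1588] joint [ 0.5394 -0.1581]
turn [-0.0025  0.0048 -0.0044] j6 -1.96
turn [0.0075 0.004  3.1372] j6 -1.96
tcp [ 0.5745 -0.1587  0.118 ] shift tool axes [0.0028 0.0008 0.0599] world [-0.0025  0.0007 -0.06  ] t 11.9 F [-0.1  1.1  0.9] w 0.0168
```

```bash
python3 -m pendant '[[0.005,0,0.015,-0.002,0.004,-0.004],[0.001,0,0.015,0,0,0],[0.001,0,0.002,0,0,0]]'
python3 -c "
from h import *
plan([.5698,-.1588,.058],89.7)"
```

```text
clock: 12.28
tool_pos: [0.5692, -0.1597, 0.0874]
eef_rot: [0.003, 0.003, 1.0, -0.001]
ft_force: [-0.5, 0.1, -0.0]
grip_width: 0.0164
turn [-0.0025  0.0053 -0.0009] j6 -1.97
turn [0.0083 0.0039 3.1407] j6 -1.97
tcp [ 0.5692 -0.1597  0.0874] shift tool axes [-0.0004  0.001   0.0294] world [ 0.0006  0.0009 -0.0294] t 12.28 F [-0.5  0.1 -0. ] w 0.0164
```

```bash
python3 -m pendant '[[0,0.001,0.006,-0.002,0.005,0],[0.001,0,0.006,0,0,0],[0.001,0,0.006,0,0,0]]'
python3 -c "
from h import *
plan([.5698,-.1588,.058],89.7)"
```

```text
clock: 12.65
tool_pos: [0.568, -0.159, 0.0693]
eef_rot: [0.001, 0.003, 1.0, -0.001]
ft_force: [0.6, 0.1, 0.8]
grip_width: 0.0163
turn [-0.001   0.0019 -0.0011] j6 -1.97
turn [2.9000e-03 1.6000e-03 3.1405e+00] j6 -1.97
tcp [ 0.568  -0.159   0.0693] shift tool axes [-0.0018  0.0002  0.0113] world [ 0.0018  0.0002 -0.0113] t 12.65 F [0.6 0.1 0.8] w 0.0163
```

```bash
python3 -m pendant '[[-0.0015,0,0.005,0,0.002,0],[0,0,0.006,0,0,0],[0,0,0.005,0,0,0]]'
python3 -c "
from h import *
plan([.5698,-.1588,.058],89.7)"
```

```text
clock: 13.02
tool_pos: [0.5708, -0.1588, 0.0564]
eef_rot: [0.001, 0.003, 1.0, -0.0]
ft_force: [-13.2, 6.1, 30.9]
grip_width: 0.0166
turn [-0.0008  0.0014 -0.0009] j6 -1.97
turn [2.2000e-03 1.3000e-03 3.1407e+00] j6 -1.97
tcp [ 0.5708 -0.1588  0.0564] shift tool axes [ 0.001  -0.     -0.0016] world [-0.001  -0.      0.0016] t 13.03 F [-13.2   6.1  30.9] w 0.0166
```

```bash
python3 -m pendant '[[0.001,0,-0.0015,0,0,0],[0,0,0.001,0,0,0]]'
python3 -m pendant '[[0,0,0,0,0,0],[0,0,0,0,0,0],[0,0,-0.03,0,0,0],[0,0,-0.05,0,0,0],[-0.045,0.02,-0.03,0,0,0],[-0.045,0.02,0,0,0,0],[0,0,0,0,0,0]]' 0.5 30
python3 - <<'E'
from h import *
plan([.4515,-.12,.17],0)
im=manip.get_image("wrist")
cv2.imwrite("pics/w6.png",cv2.resize(im[0:270,130:430],None,fx=2.2,fy=2.2,interpolation=cv2.INTER_CUBIC))
E
```

```text
clock: 13.28
tool_pos: [0.5701, -0.1587, 0.0566]
eef_rot: [0.001, 0.003, 1.0, -0.0]
ft_force: [-5.2, 2.3, 12.1]
grip_width: 0.0164
clock: 14.15
tool_pos: [0.6605, -0.119, 0.1673]
eef_rot: [-0.001, 0.004, 1.0, -0.0]
ft_force: [-1.6, 0.3, 0.1]
grip_width: 0.0434
turn [-1.8000e-03 -1.4000e-03  1.5625e+00] j6 -1.86
turn [ 1.4000e-03 -1.8000e-03 -1.5791e+00] j6 -1.86
tcp [ 0.6605 -0.119   0.1673] shift tool axes [ 0.2089 -0.0027 -0.0023] world [-0.209  -0.001   0.0027] t 14.15 F [-1.6  0.3  0.1] w 0.0434
```

View pics/w6.png

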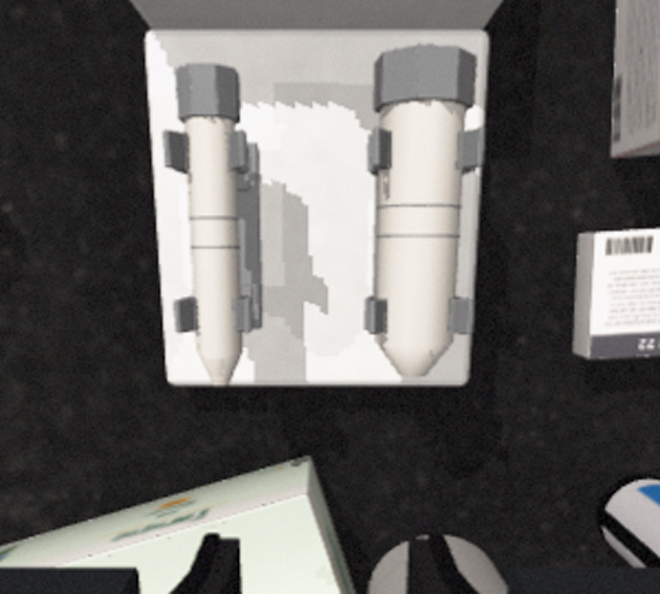

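Run:
```python
from h import *
o=manip.get_obs();o["tool_pos"]=np.array([.6605,-.119,.1673]);T=T_wc("wrist",o)
f=lambda u,v,z:ray("wrist",((u+.5)/2.2-.5+130,(v+.5)/2.2-.5),z,T)[:2].round(4)
print("W clip near",f(379,131,.084),f(379,172,.084),"far",f(375,297,.084),f(375,333,.084))
print("W joint",f(424,104,.081),"lines",f(420,206,.080),f(418,236,.080),"tip",f(414,375,.065),"cap out top",f(425,51,.0805))
print("N clip near",f(175,131,.080),f(175,172,.080),"far",f(185,297,.08),f(185,331,.08))
print("N joint",f(208,117,.0745),"lines",f(213,217,.074),f(215,246,.074),"tip",f(221,384,.065),"cap out top",f(208,67,.075))
print("W y",f(379,220,.065),f(462,220,.065)); print("N y",f(190,220,.065),f(239,220,.065))
```

```text
W clip near [ 0.5413 -0.0998] [ 0.5538 -0.0996] far [ 0.5946 -0.1004] [ 0.6071 -0.1003]
W joint [ 0.5328 -0.0848] lines [ 0.5644 -0.085 ] [ 0.5742 -0.0854] tip [ 0.6256 -0.0834] cap out top [ 0.5171 -0.0849]
N clip near [ 0.54   -0.1678] [ 0.5527 -0.1687] far [ 0.5942 -0.1681] [ 0.6062 -0.1689]
N joint [ 0.5349 -0.1573] lines [ 0.567  -0.1575] [ 0.5768 -0.1573] tip [ 0.6285 -0.1592] cap out top [ 0.5198 -0.1564]
W y [ 0.5681 -0.0979] [ 0.5684 -0.0674]
N y [ 0.5675 -0.1674] [ 0.5677 -0.1494]
```

Both tubes are bottomed in their clips and on axis; the straight-part centres are within about 2 mm of the clip centres. Next I'll look closely at the dial.

```bash
python3 -m pendant '[[0.047,0,0,0,0,0],[0.047,0,0,0,0,0],[0.046,0,0.02,0,0,0],[0,0,0,0,0,0],[0,0,0,0,0,0]]' 0.3 25
python3 - <<'E'
from h import *
o=manip.get_obs();np.save("o.npy",np.r_[o["tool_pos"],o["eef_rot"]]);print(o["tool_pos"],o["qvel"].round(3))
im=manip.get_image("wrist")
cv2.imwrite("pics/w7.png",cv2.resize(im[60:210,180:380],None,fx=4,fy=4,interpolation=cv2.INTER_CUBIC))
E
```

```text
clock: 14.82
tool_pos: [0.5091, -0.1199, 0.1431]
eef_rot: [-0.005, 0.006, 1.0, -0.0]
ft_force: [1.0, -0.7, 0.0]
grip_width: 0.0263
[ 0.50908177 -0.11993306  0.14310597] [-0.014 -0.013  0.063 -0.004  0.012 -0.004]
```

View pics/w7.png

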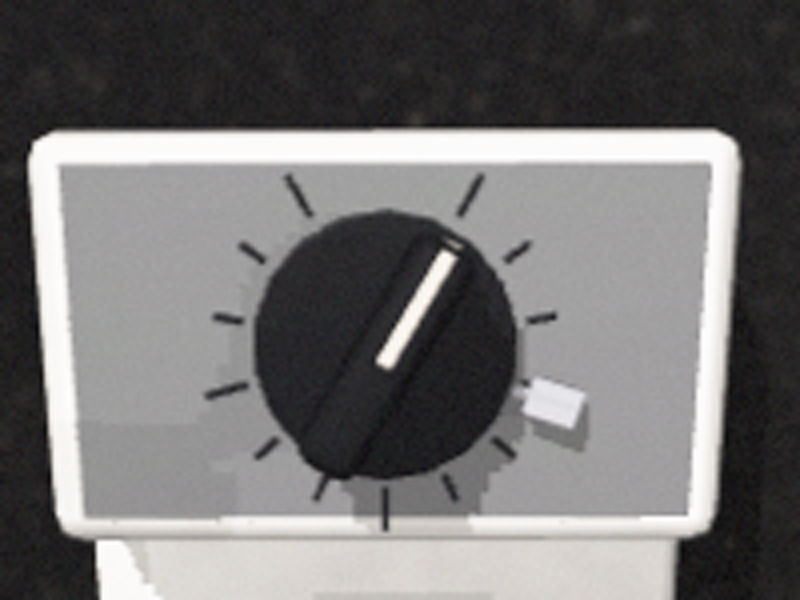

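The dial's skirt centre is at (385,345), the stripe runs from (386,363) to (449,253), and the tab has its inner point at (522,394) and middle at (556,402).

Run:
```python
from h import *
q=np.load("o.npy");T=T_wc("wrist",{"tool_pos":q[:3],"eef_rot":q[3:]})
f=lambda u,v,z:ray("wrist",((u+.5)/4-.5+180,(v+.5)/4-.5+60),z,T)[:2]
C=f(385.5,345,.0625)
ang=lambda d:np.degrees(np.arctan2(d[1],d[0]))
print("C",C,"skirt w",f(254,345,.0625),f(517,345,.0625))
print("stripe",ang(f(449,253,.0875)-f(386,363,.0875)), "start tick",ang(f(478,177,.0555)-C), "down tick",ang(f(385,525,.0555)-C),"end tick",ang(f(291,180,.0555)-C))
for u,v,z in((522,394,.0585),(556,402,.0615),(585,409,.0615)):p=f(u,v,z);print("tab",p,ang(p-C),np.linalg.norm(p-C))
plan([C[0],C[1],.10],61.5)
```

```text
C [ 0.4506417  -0.11995679] skirt w [ 0.45034279 -0.14542862] [ 0.4509348 -0.0944868]
stripe 149.20326662105256 start tick 149.64430492703755 down tick -0.9027090211004939 end tick -149.99639200817268
tab [ 0.46088465 -0.09292563] 69.24675616893812 0.028906781112952355
tab [ 0.46215703 -0.08651462] 70.99959856864679 0.03536922029649707
tab [ 0.46359859 -0.08075675] 71.70959800944401 0.041285887553290226
turn [-0.0028 -0.012   0.4861] j6 -1.94
turn [ 0.0162 -0.0038 -2.6554] j6 -1.94
tcp [ 0.5087 -0.1196  0.1426] shift tool axes [ 0.0576 -0.001   0.0433] world [-0.0581 -0.0003 -0.0426] t 14.88 F [-0.3 -0.3 -0.5] w 0.0261
```

```bash
python3 -m pendant '[[0.0576,0,0,0,0,0],[0,0,0,0,-0.012,0.174],[0,0,0,0,0,0.174],[0,0,0,0,0,0.174],[0,0,0,0,0,0]]' 0.35 20
python3 -c "
from h import *
plan([.4508,-.1199,.068],59.4)"
```

```text
clock: 15.5
tool_pos: [0.4533, -0.1209, 0.1444]
eef_rot: [0.001, 0.27, 0.963, -0.001]
ft_force: [-0.3, 0.3, -0.1]
grip_width: 0.0301
turn [-0.0012  0.002  -0.0128] j6 -1.45
turn [3.1000e-03 1.9000e-03 3.1288e+00] j6 -1.45
tcp [ 0.4533 -0.1209  0.1444] shift tool axes [ 0.0028 -0.0004  0.0764] world [-0.0025  0.001  -0.0764] t 15.5 F [-0.3  0.3 -0.1] w 0.0301
```

```bash
python3 -m pendant '[[0.003,0,0.03,0,0.002,-0.013],[0.001,0,0.025,0,0,0],[0.001,0,0.01,0,0,0],[0,0,0,0,0,0]]'
python3 -c "
from h import *
plan([.4508,-.1199,.068],59.4)"
```

```text
clock: 16.0
tool_pos: [0.4533, -0.1201, 0.0807]
eef_rot: [0.003, 0.257, 0.966, -0.001]
ft_force: [0.6, -0.1, 1.4]
grip_width: 0.0305
turn [-0.0008  0.0059  0.0149] j6 -1.48
turn [-9.3000e-03 -1.2000e-03 -3.1267e+00] j6 -1.48
tcp [ 0.4533 -0.1201  0.0807] shift tool axes [ 0.0023 -0.0011  0.0127] world [-0.0025  0.0002 -0.0127] t 16.0 F [ 0.6 -0.1  1.4] w 0.0305
```

```bash
python3 -m pendant '[[0.003,-0.001,0.011,0,0.006,0.015],[0.001,0,0.002,0,0,0]]'
python3 -m pendant '[[0.001,0,0.001,0,0,0],[0.001,0,0.001,0,0,0],[0,0,0,0,0,0]]' 0 20
python3 -c "
from h import *
plan([.4508,-.1199,.068],59.4)"
```

```text
clock: 16.25
tool_pos: [0.4506, -0.1196, 0.0686]
eef_rot: [0.001, 0.264, 0.965, -0.001]
ft_force: [0.1, 0.2, 0.2]
grip_width: 0.0304
clock: 16.62
tool_pos: [0.4492, -0.1184, 0.0671]
eef_rot: [0.002, 0.264, 0.965, -0.0]
ft_force: [0.8, 1.4, -2.2]
grip_width: 0.0118
turn [0.0002 0.0034 0.0005] j6 -1.46
turn [-5.4000e-03  4.0000e-04 -3.1411e+00] j6 -1.46
tcp [ 0.4492 -0.1184  0.0671] shift tool axes [-0.0021 -0.0005 -0.0009] world [ 0.0016 -0.0015  0.0009] t 16.62 F [ 0.8  1.4 -2.2] w 0.0118
```

```bash
python3 -m pendant '[[-0.002,0,0,0,0,0],[0,0,0,0,0,0.17],[0,0,0,0,0,0.17],[0,0,0,0,0,0.17],[0,0,0,0,0,0.17],[0,0,0,0,0,0.17],[0,0,0,0,0,0.17],[0,0,0,0,0,0.1],[0,0,0,0,0,0]]'
python3 -c "
from h import *
plan([.4508,-.1199,.068],-19.5)"
```

```text
clock: 17.75
tool_pos: [0.4526, -0.1167, 0.0671]
eef_rot: [0.001, 0.747, 0.665, 0.003]
ft_force: [0.1, 0.7, -1.0]
grip_width: 0.0118
turn [ 0.0052 -0.0037  0.2234] j6 -0.31
turn [ 0.0054  0.0076 -2.9182] j6 -0.31
tcp [ 0.4526 -0.1167  0.0671] shift tool axes [-0.0034 -0.0014 -0.0009] world [-0.0018 -0.0032  0.0009] t 17.75 F [ 0.1  0.7 -1. ] w 0.0118
```

```bash
python3 -m pendant '[[-0.003,-0.001,0,0.005,-0.004,0.12],[0,0,0,0,0,0.1],[0,0,0,0,0,0]]'
python3 -c "
from h import *
plan([.4508,-.1199,.068],-19.5)"
```

```text
clock: 18.12
tool_pos: [0.4534, -0.1168, 0.0671]
eef_rot: [-0.0, 0.815, 0.579, 0.003]
ft_force: [-0.5, -0.4, -0.8]
grip_width: 0.0118
turn [ 0.0031 -0.0055  0.0044] j6 -0.09
turn [ 0.0087  0.0049 -3.1372] j6 -0.09
tcp [ 0.4534 -0.1168  0.0671] shift tool axes [-0.0038 -0.0014 -0.0009] world [-0.0026 -0.0031  0.0009] t 18.12 F [-0.5 -0.4 -0.8] w 0.0118
```

```bash
python3 -m pendant '[[0,0,0,0,0,0],[0,0,0,0,0,0],[0,0,-0.03,0,0,0],[0,0,-0.045,0,0,0],[-0.035,0,0,0,0,0],[-0.035,0,0,0,0,0],[0,0,0,0,0,0],[0,0,0,0,0,0]]' 0.35
python3 - <<'E'
from h import *
o=manip.get_obs();np.save("o.npy",np.r_[o["tool_pos"],o["eef_rot"]]);print(o["tool_pos"])
im=manip.get_image("wrist");cv2.imwrite("raw8.png",im)
T=T_wc("wrist",o);u,v=proj("wrist",[.4508,-.1199,.065],T)[0].round().astype(int);print(u,v)
x0=max(0,u-90);y0=max(0,v-70);print(x0,y0)
cv2.imwrite("pics/w8.png",cv2.resize(im[y0:y0+140,x0:x0+180],None,fx=4,fy=4,interpolation=cv2.INTER_CUBIC))
E
```

```text
clock: 19.12
tool_pos: [0.43, -0.1859, 0.1455]
eef_rot: [0.001, 0.812, 0.584, 0.003]
ft_force: [0.7, 0.4, -0.5]
grip_width: 0.0308
[ 0.4299723  -0.18585833  0.1454552 ]
276 130
186 60
```

View pics/w8.png

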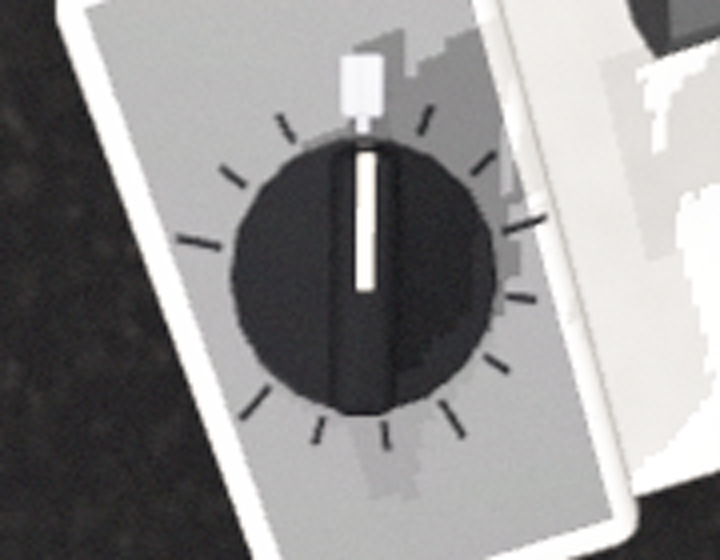

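The pointer now stands at the tab: stripe from (365,290) to (367,152), tab point at (362,130), skirt centre at (364,275). I'll compute the residual.

Run:
```python
from h import *
q=np.load("o.npy");T=T_wc("wrist",{"tool_pos":q[:3],"eef_rot":q[3:]})
f=lambda u,v,z:ray("wrist",((u+.5)/4-.5+186,(v+.5)/4-.5+60),z,T)[:2]
C=f(364,275,.0625);ang=lambda d:np.degrees(np.arctan2(d[1],d[0]))
print(C,"stripe",ang(f(367,152,.0875)-f(365,290,.0875)),"tab",[ang(f(u,v,z)-C) for u,v,z in((362,130,.0585),(362,85,.0615))], "bar axis via C", ang(f(363,148,.0825)-C))
o=manip.get_obs();plan([.43,-.1859,.2],-19.5)
im=manip.get_image("scene");cv2.imwrite("pics/s9.png",cv2.resize(im[170:330,220:400],None,fx=3.6,fy=3.6,interpolation=cv2.INTER_CUBIC))
```

```text
[ 0.45186159 -0.11929236] stripe 70.55827893642652 tab [np.float64(72.18924177387761), np.float64(72.01586514385812)] bar axis via C 72.02523984350088
turn [ 0.0047 -0.0038  0.0164] j6 -0.26
turn [ 0.006   0.0073 -3.1252] j6 -0.26
tcp [ 0.4301 -0.1858  0.1455] shift tool axes [ 0.0001  0.0002 -0.0545] world [-0.0001 -0.0001  0.0545] t 19.18 F [0.5 0.6 0.7] w 0.0305
```

View pics/s9.png

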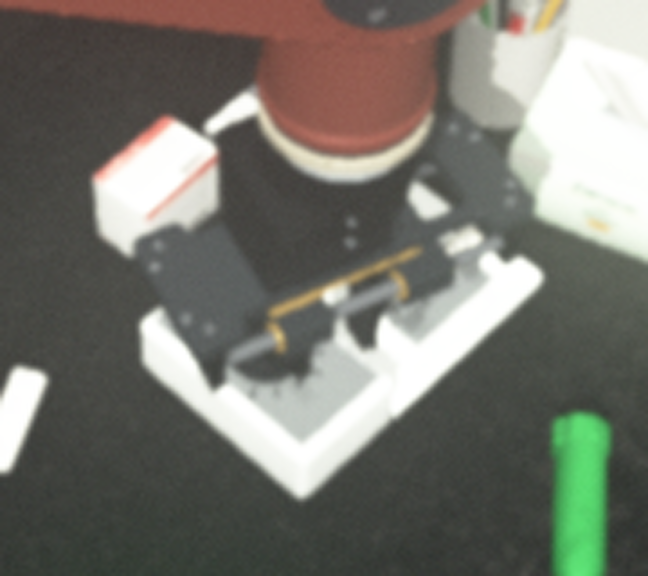

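```bash
python3 -m pendant '[[0,0,-0.05,0,0,0],[0,0,-0.03,0,0,0],[0,0,0,0,0,0]]'
python3 -c "
from cell import manip
print(manip.get_obs()['ft_force']);print(manip.hand_in())"
```

```text
clock: 19.6
tool_pos: [0.4295, -0.1829, 0.2258]
eef_rot: [-0.001, 0.811, 0.586, 0.002]
ft_force: [-0.5, -0.4, -0.7]
grip_width: 0.0301
[-0.45571375 -0.4496793  -0.73031483]
the job is handed in; nothing more can be done
None
```

I snapped both tubes into their clips, caps towards the dial, then turned the dial about 79° clockwise to the steel tab and handed in at 19.6 s with the gripper clear.

- **Tubes:** Measured after release, before the dial was turned. The thick tube's middle lay about 2.4 mm towards the dial from the clip centre and the thin one's within 1 mm. That puts the centres of the straight parts about 1 mm and 2 mm off. Both lay on the clip axis.
- **Fully home:** The tool stopped hard about where I expected, at 67 N for the thick tube and 31 N for the thin one. The 67 N was a hard push, though below the 120 N wrist limit. Seating was judged by these forces and the view from above; I have no side view of it.
- **Dial:** The pointer reads 70.6° by its stripe and 72.0° by the bar, against 72.1° for the tab, so it is at most about 1.6° (0.03 rad) off. The tab's bearing read 69 to 72° before and about 72° after, within measuring error.
- **Bystanders:** I saw no contact with any of them. I did not re-measure their positions at the end; the last scene picture was largely blocked by the arm, and the 12 viewings were used up.

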